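# Open the filter bay of a bench fume extractor

### The arm

A 7-joint arm with a two-finger parallel gripper is mounted at the origin on the work surface. World frame = base frame: x ahead of the robot, y to its left, z up, the work surface at z = 0. Lengths are in mm, angles in rad, forces in N, time in s.
With the tool pointing down it reaches from about 425 to 925 mm from the base axis. Payload 6.8 kg.
Tool frame: the origin (TCP) lies midway between the tips of the shut fingers; the grasp point (between the pads) lies 19 mm behind it; z points along the fingers, y is the line along which they close (so a half turn about z gives the same grasp; the last joint's range is limited). The gripper opens to 85 mm and grips with 20 to 120 N. Pads are 22 mm wide; open, the fingers measure 114 mm over their backs; the gripper's body (76 mm by 85 mm) begins 54 mm behind the grasp point. The pads swing forward as they close: fully open they stand 13 mm farther back than shut.
Start: joints at [1.111, 0.477, 0.022, 1.555, -0.011, 1.109, -0.083], TCP at [232.607, -633.673, 231.308] pointing down, gripper open.
Joint ranges: [-2.96, 2.96], [-0.34, 2.1], [-1.41, 1.46], [0.24, 2.44], [-1.37, 4.51], [0.17, 1.92], [-2.96, 2.96]. Speed limits (rad/s): [2.39, 2.39, 3.14, 3.14, 3.14, 3.14, 3.14].

### API

Orientations are given as a 3x3 rotation matrix whose columns are the frame's x, y, z axes.
In Python, from cell import ctrl, vision, order, spotter gives the robot as it stands. The module is installed in compiled form; this text tells all that it offers.
- The arm moves only by the tool send_rows, never from a script. Its argument "series" is a list of rows, each a list of 7 numbers: the shift along the tool's x, y, z in mm, then the turn, a rotation vector about the tool's x, y, z in rad, then the opening in per cent of the stroke, from 0 (shut) to 100 (fully open). In form: [[x, y, z, wx, wy, wz, claw], ...]. A call has exactly 8 rows; each row shifts and turns the commanded pose from where the row before left it, along the tool's axes as they then stand; what a row does not reach is not made up. A row lasts 1/12 s, in which the tool goes at most 41.7 mm and 7.16 degrees, less where a joint would pass 70% of its speed; a pose out of reach is approached as far as the arm can. A call with a gripper value outside its range is refused whole. The fingers move at their own pace and stop on an object; "force" is the grip in N (left out, the last holds). Time passes only in rows, so rows that do not move let the fingers close, or fill a call up. It gives the time, the measured TCP pose, the force, the opening and the grip force at its end, in the units of the state.
- ctrl.read_state(): the state, without advancing time (a new reading comes with each control period).
- vision.capture(name): name is "side" or "top"; returns a dict with "image" (384x512x3 uint8, red, green, blue), "K" (3x3 intrinsics, pixels), "rvec" (rotation vector, rad) and "tvec" (3), from world to camera coordinates, as OpenCV has them. Camera axes: x right, y down, z forward; pixel columns grow to the right and rows downward; lengths in mm; the calibration is good to about 2 mm. A picture is of the moment at which its call begins. There is no depth.
- order.finish_job(): hands the job in; it is judged then, once.
Trained networks look in a picture, given as the dict that the camera call returned (one of the last four; its "shot" number tells which), for a name from the list of things; names that differ only in an ending like _2 or _b are one class to them, and where a whole thing is asked for, a point or a joint stands for the part that bears it (a point fixed in the world has none). Each returns a list of dicts, best first, with "confidence" (0 to 1); they miss things now and then, are a little off and sometimes report something else, mostly with a low value. They report only what shows in the picture. A call takes as long as a camera call. They do not tell look-alikes from the thing itself.
- spotter.search_frame(picture, target): "bbox" ([left, top, right, bottom] in pixels, round what is visible of it).
- spotter.place_of(picture, target): "position" ([column, row] in pixels: a listed point, or the origin of a listed thing).
The state is a dict: "clock": time; "q": joint angles; "joint_vel": joint speeds; "joint_efforts": joint torques, N m; "position": TCP position; "tool_rot": TCP orientation; "force": force on the tool from outside, world axes, zero at the start; "moment": the same for the moment, N m; "opening": finger opening in mm; "finger_force": force on a finger pad.
Only numpy, scipy, OpenCV 4.12 (cv2) and the standard library are available. Lean on these libraries where they do the work, as an engineer would, in place of code of your own. Each camera call takes 0.05 s, during which the arm holds its last target. There are 200 camera calls.

### The job

Open the fume extractor's filter bay so that the filter can be changed: press the orange snap tab in with a fingertip until the blue lid comes free, then push the lid along its rails, away from the tab, until the whole filter bay is uncovered, and leave it lying flat on the extractor's top. Only press and push with the fingers: do not lift the lid, and leave the other things on the bench where they are.

Things in the scene. Friction and masses are not known exactly. Their poses are not given: they have to be found in the camera images.
- extractor: Bench fume extractor, a grey steel box fixed to the bench. Its own +y is the direction in which the lid slides off; the orange tab is at its -y end. Origin: on the bench under the case, which spans x -82.5 to 82.5, y -165 to 150 mm; its flat top face is 100 mm above the bench. From y -4 to 150 mm the top is a bare deck, level with the lid's seat, that the lid slides onto.
- bay_center (a point): Middle of the filter bay's mouth, level with the top face, at y -46 mm in the extractor's frame. The mouth is 92 mm (x) by 81 mm (y), the filter (black, white pleats) 13 mm or more below it. Aluminium C-rails beside it, 7.5 mm high, at x +-51.5 to +-61.5, y -93 to -4 mm of the extractor, hold the lid down.
- lid: Blue plastic lid, 80 g, loose but held under the rails: a plate 112 (x) by 92 (y) by 4 mm with a finger ridge and a rear (-y) edge turned up to 10 mm. Origin: centre of its underside; shut, at y -43, z 100 mm of the extractor. The tab's nose stands in its window (x +-10, y -38 to -27 mm) and blocks it. Tab pressed in, leaf springs nudge it about 8 mm to +y: it cannot relatch and slides to +y at 1 N.
- lid_ridge (a point): Top of the middle of the rear (-y) face of the lid's finger ridge: a bar 72 mm long across the slide, 7 mm thick, 13 mm high above the plate (top 17 mm above the lid's underside). The point lies 9 mm to +y of the lid's origin. Pushing this face or the rear edge to +y slides the lid. 85 to 90 mm of travel uncovers the bay; after about 190 mm the lid would tip off the case.
- tab_pad (a point): Centre of the top of the snap tab's ribbed orange finger pad, 31 mm wide (x) by 32 mm (y), 9 mm above the extractor's top face and at y -114 mm in its frame. Press it straight down: it gives about 4.5 mm at this point to its stop and springs back when let go.
- tab_arm (a joint): Angle of the snap tab about its hinge at the extractor's -y end, rad: 0 = out (at rest, latched), 0.13 = pressed in to the stop. The lid comes free at about 0.08 to 0.1. Pressing at the pad takes about 2 to 6 N up to the stop, which is rigid.
- spare_filter: New filter cartridge lying on the bench beyond the extractor, black frame with white pleats, 90 x 60 x 18 mm, loose. Origin: centre of its underside. To be left alone.
- solder_spool: White spool of solder wire standing on the bench, 54 mm across, 40 mm high, loose. Origin: centre of its underside. To be left alone.
- screwdriver: Screwdriver with an amber handle lying on the bench on the robot's side of the extractor, 170 mm long, loose. Its x axis runs from the handle to the tip. To be left alone.
- magnifier_stand: Helping-hands stand with a steel crossbar, clip and magnifier lens, 200 mm high, about 270 mm long (x), on a dark base 75 x 60 mm, to the robot's right, loose. Origin: centre of the base's underside. To be left alone.
- lid_rear_near (a point): Lower rear corner of the lid's plate on the robot's side (x -56, y -46, z 0 mm of the lid).
- lid_rear_far (a point): Lower rear corner of the lid's plate on the side away from the robot (x 56, y -46, z 0 mm of the lid).
There are look-alikes about, which are no part of the job. Of the things like the lid, leave any that is brown or yellow; of the rest the larger one is meant.

How it is judged (in metres and radians):
On the way, in this order (a step that is already met when the one before it is completed fails the run):
1. the snap tab is pressed in while the lid is still in its rails (value of joint tab_arm above 0.07 rad and y of lid in the frame of extractor below -0.02 m), for 0.04 s.
2. the lid has been pushed along until the whole filter bay is uncovered (y of each of lid_rear_near, lid_rear_far in the frame of extractor above -0.009 m), for 0.1 s.
At the end, for the whole second after the job is handed in: The lid lies flat (within 0.06 rad) and still on the extractor's top face (its underside within 4 mm of it), both its rear corners at y > -9 mm in the extractor's frame, so that the bay is uncovered (within 3 mm of its edge at -6 mm); the tab has sprung back out (below 0.03 rad) (all of step 2 and z of lid in the frame of extractor between 0.096 and 0.104 m and angle between lid's own z axis and vertical below 0.06 rad and linear speed of lid below 0.01 m/s and value of joint tab_arm below 0.03 rad); the robot touches nothing.
It fails at once if the lid is lifted (more than 12 mm above the extractor's top) or carried (z of lid in the frame of extractor above 0.112 m).
It fails at once if the lid is tipped up or knocked off the extractor (angle between lid's own z axis and vertical above 0.3 rad or z of lid in the frame of extractor below 0.085 m).
It fails at once if a thing that should be left alone is moved more than 15 mm (distance of any of spare_filter, solder_spool, screwdriver, magnifier_stand from where it was at the start of the episode above 0.015 m).
It also fails if it takes over 40 s, if anything falls off the work surface, if the arm or the gripper's body presses on something with over 40 N, if the wrist force passes 120 N, or if a joint passes its speed limit or range.

## Working session

There is one attempt and no reset: what is moved stays moved. The work goes in short steps, Python scripts to look and compute and a tool call to move; the robot and the scene stay as the last step left them, time stands still between calls to the robot, and variables do not carry over. Pictures are saved under pics/ and viewed, at most 10 in all, crops included, and the job is handed in when it is done.

Besides the shell and the picture viewer there is one more tool, called after "Request:" as a command line: name --pt "numbers of a row" for each row, then --argument value for the rest. send_rows: Moves the arm, as the interface text tells. Its arguments: {"type":"object","properties":{"series":{"type":"array","items":{"type":"array","items":{"type":"number"}}},"force":{"type":"number"}},"required":["series"]}

```bash
mkdir -p pics
cat > h.py <<'E'
import numpy as np, cv2
from cell import ctrl, vision, order, spotter
def proj(p,P): return cv2.projectPoints(np.array(P,float).reshape(-1,3),np.array(p['rvec'],float),np.array(p['tvec'],float),np.array(p['K'],float),None)[0].reshape(-1,2)
def ray(p,uv,z):
    R=cv2.Rodrigues(np.array(p['rvec'],float))[0];t=np.array(p['tvec'],float).ravel()
    c=-R.T@t; d=R.T@np.linalg.inv(np.array(p['K']))@[uv[0],uv[1],1]
    return c+d*(z-c[2])/d[2]
def save(p,n): cv2.imwrite('pics/'+n,cv2.cvtColor(p['image'],cv2.COLOR_RGB2BGR))
E
python3 - <<'E'
from h import *
s=ctrl.read_state();print(s['clock'],s['position'],s['tool_rot'],s['opening'])
ims=[]
for n in ('top','side'):
    p=vision.capture(n);ims.append(p)
    for t,z in (('extractor',0),('bay_center',100),('lid',100),('lid_ridge',117),('tab_pad',109),('lid_rear_near',100),('lid_rear_far',100),('screwdriver',8),('solder_spool',0),('spare_filter',0),('magnifier_stand',0)):
        print(n,t,[(np.round(d['position']).tolist(),round(d['confidence'],2),np.round(ray(p,d['position'],z)[:2]).tolist()) for d in spotter.place_of(p,t)[:4]])
    save(p,n+'0.png')
E
```

```text
0.0 [ 232.39617837 -633.07741191  230.2971215 ] [[ 9.38716756e-01  3.44688625e-01 -7.77717987e-04]
 [ 3.44689475e-01 -9.38715188e-01  1.72105427e-03]
 [-1.36827856e-04 -1.88365369e-03 -9.99998217e-01]] 85.21436475123106
top extractor [([210.0, 203.0], 0.62, [567.0, 91.0]), ([222.0, 195.0], 0.18, [594.0, 52.0])]
top bay_center [([218.0, 192.0], 0.7, [586.0, 58.0])]
top lid [([221.0, 194.0], 0.87, [579.0, 49.0]), ([298.0, 198.0], 0.71, [568.0, -192.0]), ([303.0, 246.0], 0.65, [421.0, -206.0]), ([132.0, 257.0], 0.58, [383.0, 314.0])]
top lid_ridge [([127.0, 261.0], 0.94, [370.0, 321.0]), ([216.0, 191.0], 0.82, [585.0, 63.0]), ([298.0, 195.0], 0.74, [577.0, -190.0]), ([300.0, 247.0], 0.67, [418.0, -195.0])]
top tab_pad [([235.0, 184.0], 0.75, [609.0, 4.0]), ([220.0, 195.0], 0.44, [574.0, 49.0])]
top lid_rear_near [([308.0, 207.0], 0.94, [542.0, -220.0]), ([118.0, 246.0], 0.82, [415.0, 357.0]), ([238.0, 201.0], 0.79, [559.0, -6.0]), ([320.0, 258.0], 0.58, [385.0, -256.0])]
top lid_rear_far [([223.0, 167.0], 0.92, [666.0, 44.0]), ([306.0, 190.0], 0.8, [596.0, -215.0]), ([115.0, 270.0], 0.6
[... 853 characters left out ...]
.0, 380.0]), ([327.0, 210.0], 0.59, [371.0, -86.0])]
side tab_pad [([231.0, 190.0], 0.6, [616.0, -2.0])]
side lid_rear_near [([170.0, 367.0], 0.92, [373.0, 407.0]), ([349.0, 203.0], 0.77, [349.0, -169.0]), ([246.0, 200.0], 0.65, [562.0, -2.0]), ([296.0, 190.0], 0.62, [487.0, -126.0])]
side lid_rear_far [([210.0, 190.0], 0.72, [667.0, 26.0]), ([277.0, 181.0], 0.72, [553.0, -125.0]), ([311.0, 201.0], 0.64, [431.0, -111.0]), ([219.0, 207.0], 0.26, [597.0, 62.0])]
side screwdriver [([274.0, 244.0], 0.7, [462.0, 1.0])]
side solder_spool [([158.0, 310.0], 0.82, [540.0, 322.0])]
side spare_filter [([156.0, 248.0], 0.88, [694.0, 209.0])]
side magnifier_stand [([324.0, 167.0], 0.74, [557.0, -415.0])]
```

View pics/top0.png

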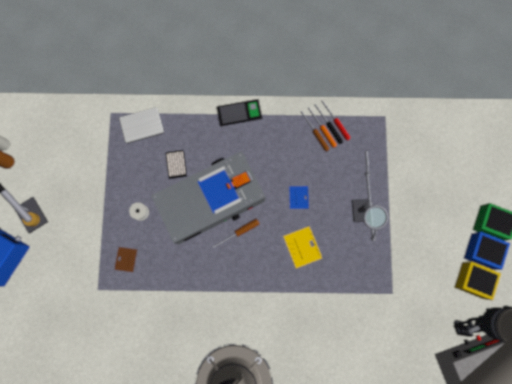

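View pics/side0.png

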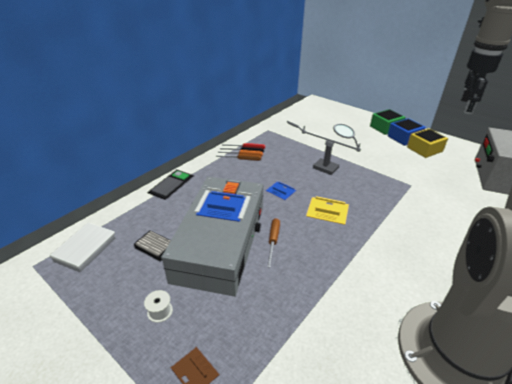

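```bash
cat >> h.py <<'E'
from scipy.optimize import least_squares
PTS={'bay_center':(0,-46,100),'lid':(0,-43,100),'lid_ridge':(0,-34,117),'tab_pad':(0,-114,109),'lid_rear_near':(-56,-89,100),'lid_rear_far':(56,-89,100)}
def W(v,P):
    c,s=np.cos(v[2]),np.sin(v[2]);P=np.array(P,float).reshape(-1,3)
    return np.c_[v[0]+c*P[:,0]-s*P[:,1],v[1]+s*P[:,0]+c*P[:,1],P[:,2]]
def fit(ps,v0):
    ob=[]
    for p in ps:
        for n,P in PTS.items():
            c=[d for d in spotter.place_of(p,n) if np.linalg.norm(np.array(d['position'])-proj(p,W(v0,P))[0])<12]
            if c: ob.append((p,P,c[0]['position'],n))
    f=lambda v:np.concatenate([proj(p,W(v,P))[0]-uv for p,P,uv,n in ob])
    r=least_squares(f,v0,x_scale=[10,10,.1],loss='soft_l1')
    return r.x,[(o[3],np.round(e,1).tolist()) for o,e in zip(ob,f(r.x).reshape(-1,2))]
E
python3 - <<'E'
from h import *
ps=[vision.capture(n) for n in ('top','side')]
v,r=fit(ps,[568,104,.4]);print(v,r)
out=[]
for p in ps:
    u=proj(p,W(v,[0,-46,100]))[0].astype(int)
    im=cv2.resize(p['image'][u[1]-40:u[1]+40,u[0]-40:u[0]+40],(400,400),interpolation=cv2.INTER_CUBIC)
    for P in [(0,-114,109),(0,-34,117),(82.5,-165,100),(-82.5,-165,100),(82.5,150,100),(-82.5,150,100),(-56,-89,100),(56,-89,100)]:
        q=(proj(p,W(v,P))[0]-u+40)*5; cv2.circle(im,tuple(int(a) for a in q),3,(255,0,255),-1)
    out.append(im)
save({'image':np.hstack(out)},'crop.png')
print(W(v,[0,-114,109]),W(v,[0,-34,117]))
E
```

```text
[5.73539535e+02 9.59051198e+01 4.49491435e-01] [('bay_center', [0.2, -2.4]), ('lid', [-2.2, -7.3]), ('lid_ridge', [-1.6, 0.8]), ('tab_pad', [0.6, -5.1]), ('lid_rear_near', [0.2, 0.3]), ('lid_rear_far', [0.3, 1.0]), ('bay_center', [-0.1, 1.1]), ('lid', [-1.4, 2.7]), ('lid_ridge', [3.4, -0.8]), ('tab_pad', [1.1, -1.5]), ('lid_rear_near', [1.5, -0.4]), ('lid_rear_far', [-0.5, 0.6])]
[[623.07339495  -6.7710543  109.        ]] [[588.31279159  65.28240123 117.        ]]
```

View pics/crop.png

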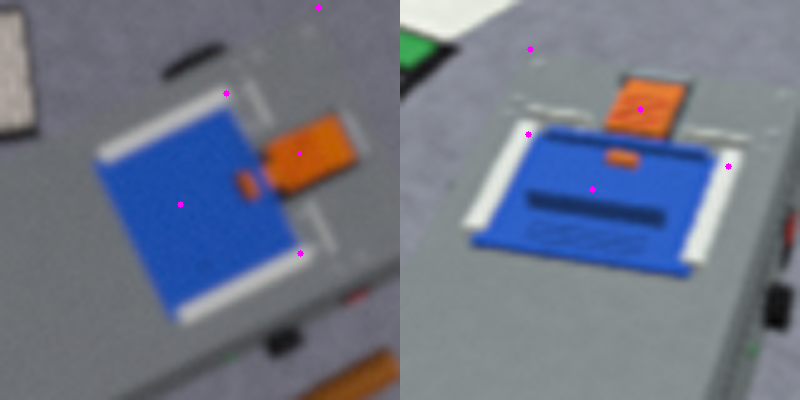

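Run:
```python
from h import *
ps=[vision.capture(n) for n in ('top','side')]
v0=[573.54,95.9,.4495]
M=[(56.5,-93,107),(56.5,-4,107),(-56.5,-93,107),(-56.5,-4,107),(0,-114,109)]
C=[[(223,96),(104,157),(308,252),(182,316),(311,153)],[(126,124),(75,226),(335,155),(292,260),(246,107)]]
ob=[]
for p,c in zip(ps,C):
    u=proj(p,W(v0,[0,-46,100]))[0].astype(int)
    ob.append(np.array(c)/5.+u-40)
f=lambda v:np.concatenate([(proj(p,W(v[:3],M))+ (v[3:5] if i==0 else v[5:7])*0-o).ravel() for i,(p,o) in enumerate(zip(ps,ob))])
r=least_squares(lambda v:f(np.r_[v,0,0,0,0]),v0,x_scale=[10,10,.1]);v=r.x
print(v,np.round(r.fun.reshape(-1,2),1).tolist())
print(W(v,[0,-114,109]),W(v,[0,-34,117]))
for i in (0,1):
  print(least_squares(lambda v:(proj(ps[i],W(v,M))-ob[i]).ravel(),v0,x_scale=[10,10,.1]).x)
```

```text
[5.69162155e+02 9.37095818e+01 4.80432362e-01] [[1.3, -0.8], [-0.6, -0.4], [0.5, -0.1], [-0.3, -0.0], [-2.2, 0.5], [1.1, -0.4], [0.1, 0.3], [0.1, -0.9], [0.5, 0.1], [-0.6, 0.6]]
[[621.84869507  -7.38506922 109.        ]] [[584.87568424  63.5585455  117.        ]]
[5.68175545e+02 9.27293815e+01 4.88725551e-01]
[5.69822918e+02 9.45482634e+01 4.72530095e-01]
```

The thing meant is the large blue lid on the extractor, top picture (221,190). Look-alikes:
- small blue plate at (299,197): smaller, leave
- yellow at (303,246): leave
- brown at (126,260): leave

The crop confirms the choice: blue lid between the white rails, with the orange tab at its -y end. I'm setting off with the fingers shut.

Request:
send_rows --pt "0 0 -30 0 0 -0.064 0" --pt "0 0 -30 0 0 -0.064 0" --pt "28 -17 0 0 0 0 0" --pt "28 -17 0 0 0 0 0" --pt "28 -17 0 0 0 0 0" --pt "28 -17 0 0 0 0 0" --pt "28 -17 0 0 0 0 0" --pt "28 -17 0 0 0 0 0"

```text
clock: 2.67
position: [335.1, -464.3, 291.5]
tool_rot: [[0.887, 0.461, 0.0], [0.461, -0.887, -0.0], [0.0, 0.0, -1.0]]
force: [0.5, 0.5, 0.1]
opening: -0.1
finger_force: 0.0
```

Request:
send_rows --pt "28 -17 0 0 0 0 0" --pt "28 -17 0 0 0 0 0" --pt "28 -17 0 0 0 0 0" --pt "28 -17 0 0 0 0 0" --pt "28 -17 0 0 0 0 0" --pt "28 -17 0 0 0 0 0" --pt "28 -17 0 0 0 0 0" --pt "28 -17 0 0 0 0 0"

```text
clock: 3.33
position: [471.1, -240.2, 291.6]
tool_rot: [[0.887, 0.461, 0.001], [0.461, -0.887, -0.0], [0.0, 0.001, -1.0]]
force: [0.6, -1.0, 0.3]
opening: 0.0
finger_force: 0.0
```

Request:
send_rows --pt "28 -17 0 0 0 0 0" --pt "28 -17 0 0 0 0 0" --pt "28 -17 0 0 0 0 0" --pt "28 -17 0 0 0 0 0" --pt "28 -17 0 0 0 0 0" --pt "28 -17 0 0 0 0 0" --pt "28 -17 0 0 0 0 0" --pt "0 0 0 0 0 0 0"

```text
clock: 4.0
position: [591.8, -37.5, 291.5]
tool_rot: [[0.883, 0.47, 0.002], [0.47, -0.883, 0.004], [0.004, -0.003, -1.0]]
force: [0.8, 0.1, 0.2]
opening: -0.2
finger_force: 0.0
```

Request:
send_rows --pt "20 -8 0 0 0 0 0" --pt "20 -8 0 0 0 0 0" --pt "0 0 30 0 0 0 0" --pt "0 0 30 0 0 0 0" --pt "0 0 30 0 0 0 0" --pt "0 0 30 0 0 0 0" --pt "0 0 26 0 0 0 0" --pt "0 0 0 0 0 0 0"

```text
clock: 4.67
position: [613.7, -13.6, 139.9]
tool_rot: [[0.887, 0.462, -0.009], [0.462, -0.887, -0.0], [-0.009, -0.004, -1.0]]
force: [-0.7, -0.4, -0.5]
opening: 0.1
finger_force: 0.0
```

Run:
```python
from h import *
out=[]
v=[569.2,93.7,.48]
for n in ('top','side'):
    p=vision.capture(n)
    u=proj(p,W(v,[0,-80,100]))[0].astype(int)
    im=cv2.resize(p['image'][u[1]-30:u[1]+30,u[0]-30:u[0]+30],(400,400),interpolation=cv2.INTER_CUBIC)
    for P in [(0,-114,109),(0,-34,117)]:
        q=(proj(p,W(v,P))[0]-u+30)*400/60; cv2.circle(im,tuple(int(a) for a in q),3,(255,0,255),-1)
    q=(proj(p,ctrl.read_state()['position'])[0]-u+30)*400/60; cv2.circle(im,tuple(int(a) for a in q),3,(0,255,0),-1)
    out.append(im)
save({'image':np.hstack(out)},'crop2.png')
s=ctrl.read_state();c,sn=np.cos(.48),np.sin(.48);d=s['position'][:2]-v[:2];print(s['position'],'ext',c*d[0]+sn*d[1],-sn*d[0]+c*d[1])
```

```text
[617.20734298 -13.08638447 145.21123867] ext -6.7294591021203445 -116.88777210941973
```

View pics/crop2.png

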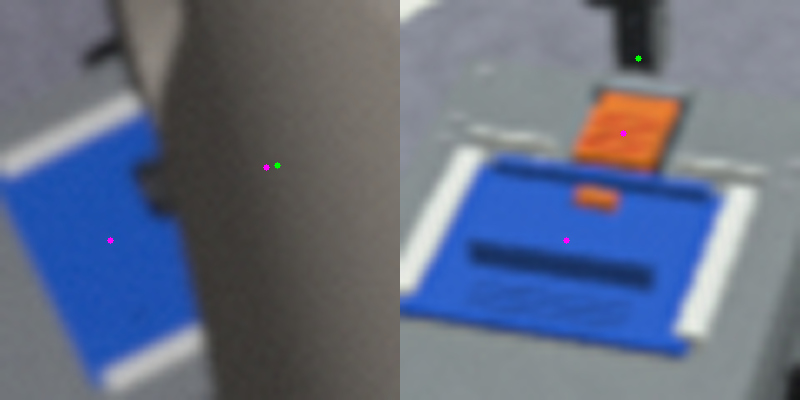

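Request:
send_rows --pt "4 -5 0 0 0 0 0" --pt "0 0 0 0 0 0 0" --pt "0 0 0 0 0 0 0" --pt "0 0 0 0 0 0 0" --pt "0 0 0 0 0 0 0" --pt "0 0 0 0 0 0 0" --pt "0 0 0 0 0 0 0" --pt "0 0 0 0 0 0 0"

```text
clock: 5.43
position: [618.8, -6.8, 145.4]
tool_rot: [[0.887, 0.461, 0.0], [0.461, -0.887, -0.0], [0.0, 0.0, -1.0]]
force: [0.4, -1.0, -0.1]
opening: -0.4
finger_force: 0.0
```

Request:
send_rows --pt "0 0 12 0 0 0 0" --pt "0 0 10 0 0 0 0" --pt "0 0 8 0 0 0 0" --pt "0 0 3 0 0 0 0" --pt "0 0 1 0 0 0 0" --pt "0 0 1 0 0 0 0" --pt "0 0 0 0 0 0 0" --pt "0 0 0 0 0 0 0"

```text
clock: 6.1
position: [619.1, -6.5, 110.6]
tool_rot: [[0.887, 0.462, 0.001], [0.462, -0.887, 0.0], [0.001, 0.0, -1.0]]
force: [0.9, -0.5, -0.1]
opening: -0.1
finger_force: 0.0
```

Request:
send_rows --pt "0 0 1 0 0 0 0" --pt "0 0 0.5 0 0 0 0" --pt "0 0 0.5 0 0 0 0" --pt "0 0 0.5 0 0 0 0" --pt "0 0 0.5 0 0 0 0" --pt "0 0 0 0 0 0 0" --pt "0 0 0 0 0 0 0" --pt "0 0 0 0 0 0 0"

```text
clock: 6.77
position: [619.0, -6.5, 107.6]
tool_rot: [[0.887, 0.462, 0.001], [0.462, -0.887, 0.0], [0.001, 0.0, -1.0]]
force: [-1.3, 0.4, 5.1]
opening: -0.1
finger_force: 2.4
```

Request:
send_rows --pt "0 0 0.5 0 0 0 0" --pt "0 0 0.5 0 0 0 0" --pt "0 0 0.3 0 0 0 0" --pt "0 0 0.3 0 0 0 0" --pt "0 0 0 0 0 0 0" --pt "0 0 0 0 0 0 0" --pt "0 0 0 0 0 0 0" --pt "0 0 0 0 0 0 0"

```text
clock: 7.43
position: [618.9, -6.4, 105.8]
tool_rot: [[0.887, 0.462, 0.0], [0.462, -0.887, 0.0], [0.0, -0.0, -1.0]]
force: [0.1, 1.9, 4.1]
opening: -0.0
finger_force: 2.0
```

```bash
cat > look.py <<'E'
from h import *
import sys
v=[569.2,93.7,.48]
p=vision.capture('side')
u=proj(p,W(v,[0,-40,100]))[0].astype(int)
im=cv2.resize(p['image'][u[1]-40:u[1]+40,u[0]-50:u[0]+50],(750,600),interpolation=cv2.INTER_CUBIC)
save({'image':im},sys.argv[1])
for n,P in PTS.items():
    print(n,[(np.round(np.array(d['position'])-proj(p,W(v,P))[0],1).tolist(),round(d['confidence'],2)) for d in spotter.place_of(p,n) if np.linalg.norm(np.array(d['position'])-proj(p,W(v,P))[0])<45])
s=ctrl.read_state();c,sn=np.cos(.48),np.sin(.48);d=s['position'][:2]-v[:2];print(s['position'],'ext',c*d[0]+sn*d[1],-sn*d[0]+c*d[1],s['force'])
E
python3 look.py look1.png
```

```text
bay_center [([-0.3, 0.3], 0.89)]
lid [([-0.1, -1.0], 0.87)]
lid_ridge [([-2.3, 1.9], 0.61)]
tab_pad [([-2.5, 5.0], 0.67)]
lid_rear_near [([-2.3, 4.0], 0.86)]
lid_rear_far [([-1.6, 0.8], 0.93), ([13.8, 13.0], 0.16)]
[618.8233308   -6.44854054 105.7382372 ] ext -2.2308680115908217 -111.74626776248479 [-0.66983952  2.41770905  3.58299649]
```

View pics/look1.png

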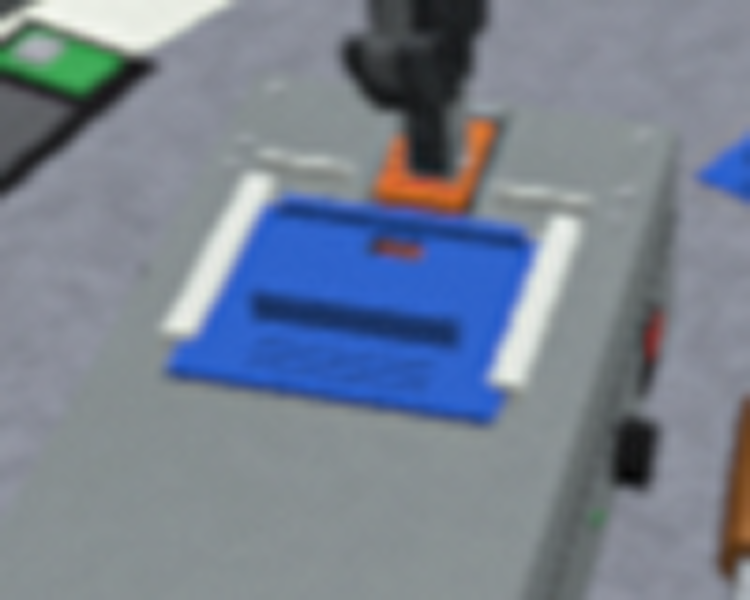

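The picture shows the fingertip on the pad, the tab nose sunk in its window at (398,247), and the lid already a little past the rail ends. I'll press slightly more to be sure, then lift off.

Request:
send_rows --pt "0 0 0.5 0 0 0 0" --pt "0 0 0.5 0 0 0 0" --pt "0 0 0.5 0 0 0 0" --pt "0 0 0 0 0 0 0" --pt "0 0 0 0 0 0 0" --pt "0 0 0 0 0 0 0" --pt "0 0 0 0 0 0 0" --pt "0 0 0 0 0 0 0"

```text
clock: 8.45
position: [618.9, -6.4, 104.6]
tool_rot: [[0.887, 0.462, 0.0], [0.462, -0.887, 0.0], [0.0, 0.0, -1.0]]
force: [-2.4, 2.0, 8.1]
opening: 0.1
finger_force: 3.7
```

Request:
send_rows --pt "0 0 -5 0 0 0 0" --pt "0 0 -15 0 0 0 0" --pt "0 0 -15 0 0 0 0" --pt "0 -20 0 0 0 0 0" --pt "0 -20 0 0 0 0 0" --pt "0 -15 0 0 0 0 0" --pt "0 0 0 0 0 0 0" --pt "0 0 0 0 0 0 0"

```text
clock: 9.12
position: [592.8, 41.8, 138.9]
tool_rot: [[0.887, 0.463, -0.001], [0.463, -0.887, -0.001], [-0.001, 0.0, -1.0]]
force: [1.2, -1.9, 0.4]
opening: -0.3
finger_force: 0.0
```

```bash
python3 look.py look2.png
```

```text
bay_center [([-0.5, 2.8], 0.85)]
lid [([-1.5, -0.7], 0.75)]
lid_ridge [([-2.9, -1.0], 0.66)]
tab_pad [([13.7, 14.7], 0.72), ([0.2, 2.3], 0.65)]
lid_rear_near [([-1.0, 0.6], 0.73)]
lid_rear_far [([-1.0, -3.3], 0.76)]
[593.60525036  41.24460514 139.05519329] ext -2.5754758313975543 -57.79750529901544 [ 0.05907321  0.12006858 -0.02124161]
```

View pics/look2.png

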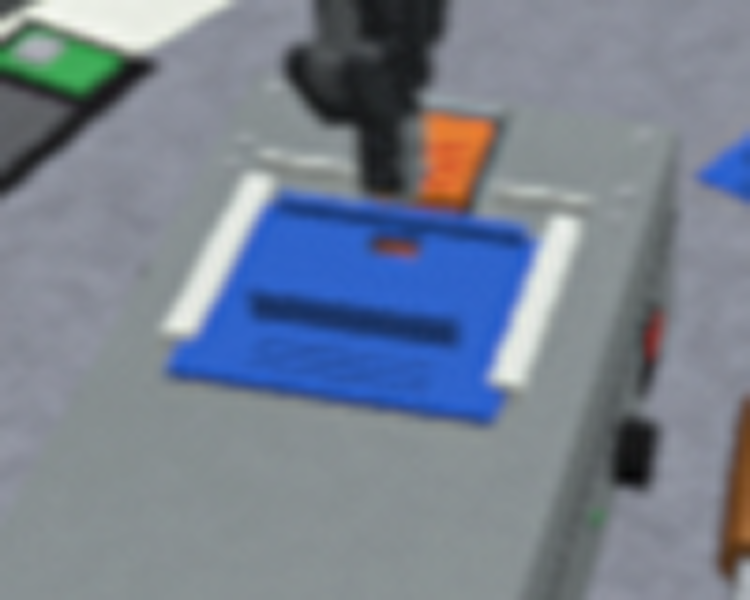

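The lid is free: its front edge sits further past the rail ends and the tab is back up. The finger is in front of the ridge at (355,320), so next I lower it between the rear edge and the ridge.

Request:
send_rows --pt "2 -5 0 0 0 0 0" --pt "0 0 0 0 0 0 0" --pt "0 0 10 0 0 0 0" --pt "0 0 10 0 0 0 0" --pt "0 0 5 0 0 0 0" --pt "0 0 4 0 0 0 0" --pt "0 0 0 0 0 0 0" --pt "0 0 0 0 0 0 0"

```text
clock: 10.13
position: [592.6, 47.5, 109.7]
tool_rot: [[0.887, 0.462, -0.001], [0.462, -0.887, -0.0], [-0.001, -0.0, -1.0]]
force: [0.5, 0.0, 0.3]
opening: -0.0
finger_force: 0.0
```

Request:
send_rows --pt "0 -3 0 0 0 0 0" --pt "0 -3 0 0 0 0 0" --pt "0 -3 0 0 0 0 0" --pt "0 -3 0 0 0 0 0" --pt "0 -3 0 0 0 0 0" --pt "0 -3 0 0 0 0 0" --pt "0 -3 0 0 0 0 0" --pt "0 -3 0 0 0 0 0"

```text
clock: 10.8
position: [581.7, 69.1, 110.3]
tool_rot: [[0.887, 0.462, 0.0], [0.462, -0.887, -0.0], [0.0, 0.0, -1.0]]
force: [0.1, -1.2, 0.0]
opening: 0.1
finger_force: 0.6
```

```bash
python3 look.py look3.png
```

```text
bay_center [([-3.0, 0.6], 0.59)]
lid [([-7.1, 4.1], 0.86)]
lid_ridge [([-15.1, -5.3], 0.73), ([-4.6, 4.3], 0.6)]
tab_pad [([-2.7, 1.3], 0.66)]
lid_rear_near [([-3.3, 5.3], 0.7)]
lid_rear_far [([-4.0, 0.7], 0.64)]
[581.68989232  68.76619119 110.09968055] ext -0.43544260111836586 -27.883733993132246 [-0.72047343 -0.46196009  0.79119555]
```

View pics/look3.png

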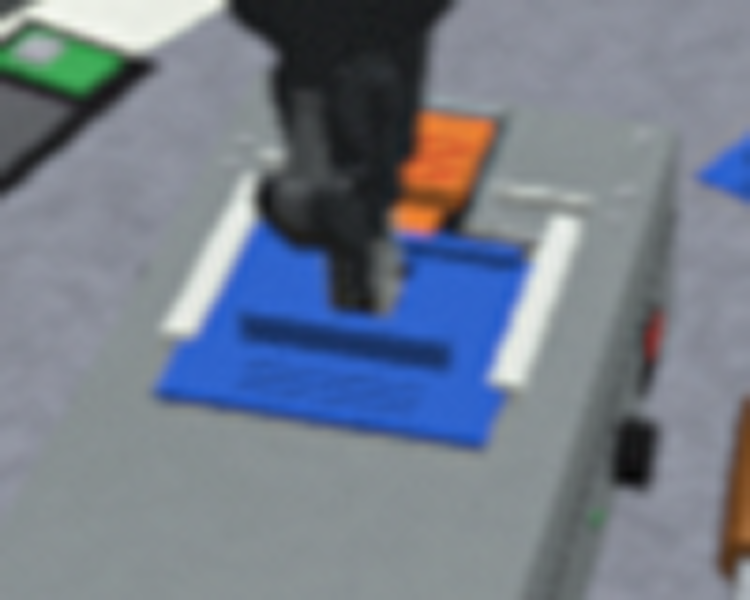

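The lid now moves with the finger at about 1 N, and the tab nose shows again behind its rear edge at (418,215). I'll keep pushing.

Request:
send_rows --pt "0 -4.5 0 0 0 0 0" --pt "0 -4.5 0 0 0 0 0" --pt "0 -4.5 0 0 0 0 0" --pt "0 -4.5 0 0 0 0 0" --pt "0 -4.5 0 0 0 0 0" --pt "0 -4.5 0 0 0 0 0" --pt "0 -4.5 0 0 0 0 0" --pt "0 -4.5 0 0 0 0 0"

```text
clock: 11.82
position: [564.9, 101.2, 110.2]
tool_rot: [[0.887, 0.462, 0.0], [0.462, -0.887, -0.0], [0.0, 0.0, -1.0]]
force: [-0.5, -0.1, -0.4]
opening: 0.2
finger_force: 0.2
```

Request:
send_rows --pt "0 -5 0 0 0 0 0" --pt "0 -5 0 0 0 0 0" --pt "0 -5 0 0 0 0 0" --pt "0 -5 0 0 0 0 0" --pt "0 -5 0 0 0 0 0" --pt "0 -5 0 0 0 0 0" --pt "0 -4 0 0 0 0 0" --pt "0 -2 0 0 0 0 0"

```text
clock: 12.48
position: [548.2, 133.5, 110.2]
tool_rot: [[0.887, 0.462, -0.0], [0.462, -0.887, 0.0], [0.0, -0.0, -1.0]]
force: [-0.2, -0.1, -1.0]
opening: 0.0
finger_force: 0.2
```

```bash
python3 look.py look4.png
```

```text
bay_center [([-2.0, 0.5], 0.74)]
lid [([-12.8, 21.9], 0.94)]
lid_ridge [([-11.2, 25.7], 0.87)]
tab_pad [([-0.5, 2.3], 0.5)]
lid_rear_near [([-10.4, 25.7], 0.71)]
lid_rear_far [([-9.9, 21.4], 0.79)]
[548.66546141 132.41186572 110.20203791] ext -0.3376980376709291 43.81965064733363 [ 0.29057423  0.32341456 -0.16199196]
```

View pics/look4.png

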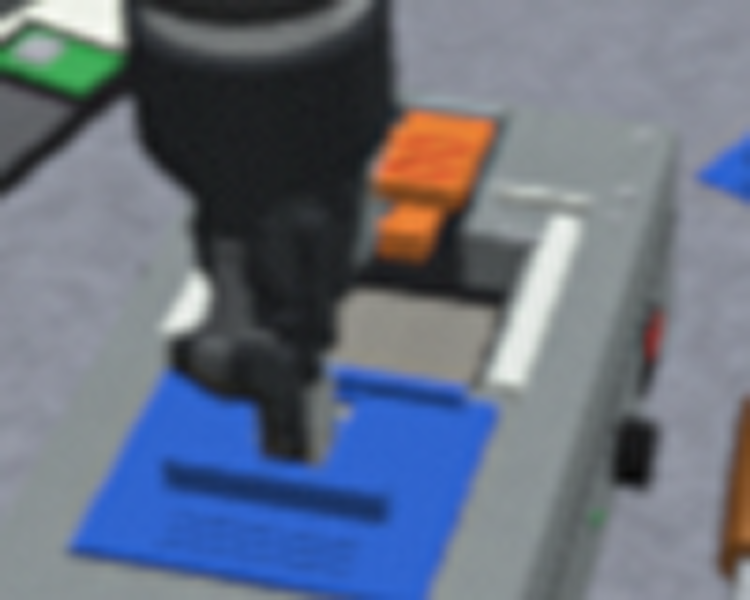

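The bay is nearly all open, and the lid's rear edge is about level with the rail end at (505,385). I'll push 14 mm further for margin, then back off and rise.

Request:
send_rows --pt "0 -3 0 0 0 0 0" --pt "0 -3 0 0 0 0 0" --pt "0 -3 0 0 0 0 0" --pt "0 -3 0 0 0 0 0" --pt "0 -2 0 0 0 0 0" --pt "0 0 0 0 0 0 0" --pt "0 3 0 0 0 0 0" --pt "0 3 0 0 0 0 0"

```text
clock: 13.5
position: [544.9, 139.7, 110.2]
tool_rot: [[0.887, 0.462, 0.0], [0.462, -0.887, 0.0], [0.0, 0.0, -1.0]]
force: [-0.2, -0.1, 0.4]
opening: -0.3
finger_force: 0.0
```

Request:
send_rows --pt "0 2 0 0 0 0 0" --pt "0 0 -10 0 0 0 0" --pt "0 0 -20 0 0 0 0" --pt "0 0 -30 0 0 0 0" --pt "0 0 -40 0 0 0 0" --pt "0 0 -40 0 0 0 0" --pt "0 0 0 0 0 0 0" --pt "0 0 0 0 0 0 0"

```text
clock: 14.17
position: [547.4, 138.6, 253.8]
tool_rot: [[0.887, 0.461, 0.006], [0.461, -0.887, 0.002], [0.006, 0.001, -1.0]]
force: [0.4, -0.4, -0.3]
opening: 0.2
finger_force: 0.0
```

```bash
python3 look.py look5.png
python3 - <<'E'
from h import *
v=[569.2,93.7,.48];c,s=np.cos(.48),np.sin(.48)
for n in('top','side'):
    p=vision.capture(n)
    for t in('lid_rear_near','lid_rear_far','lid'):
        for d in spotter.place_of(p,t):
            e=ray(p,d['position'],100)[:2]-v[:2];e=[c*e[0]+s*e[1],-s*e[0]+c*e[1]]
            if np.hypot(*e)<120:print(n,t,np.round(e),round(d['confidence'],2))
E
```

```text
bay_center [([-1.1, 2.7], 0.93)]
lid [([-14.0, 27.4], 0.86), ([-15.3, 26.2], 0.57)]
lid_ridge [([-14.1, 29.5], 0.95)]
tab_pad [([-1.2, 0.5], 0.47)]
lid_rear_near [([-9.3, 30.5], 0.56)]
lid_rear_far [([-11.9, 19.1], 0.81), ([1.1, 38.2], 0.21)]
[545.1903977  137.77689829 249.01547896] ext -0.9426015867183928 50.18311934801736 [-0.34722802  0.63249036  0.0377398 ]
top lid_rear_near [-59.  17.] 0.49
top lid_rear_far [68. 18.] 0.61
top lid [-3. 56.] 0.51
top lid [ 4. 73.] 0.32
side lid_rear_near [-54.  14.] 0.62
side lid_rear_far [58.  8.] 0.64
side lid [ 7. 54.] 0.6
```

View pics/look5.png

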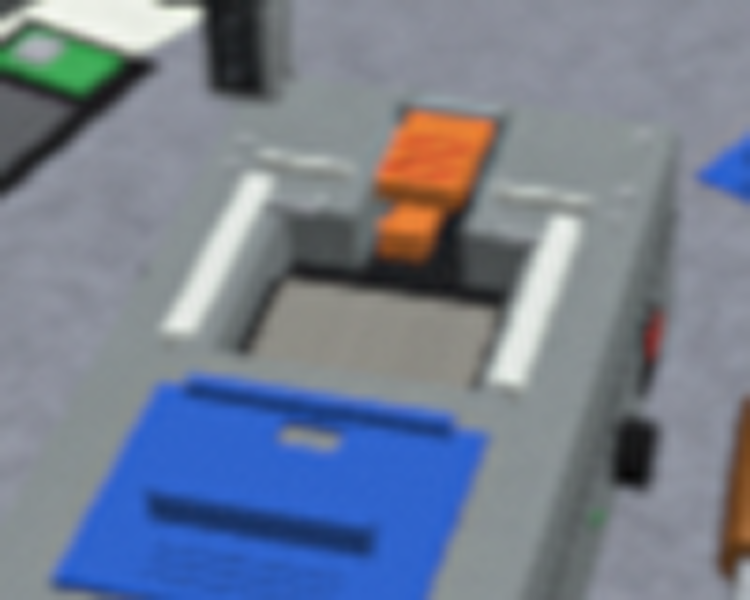

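The picture shows the whole bay open. The lid lies flat with its rear edge at (320,405), past the rail ends, the tab is out and the gripper is clear above.

```bash
python3 -c "
from cell import order;print(order.finish_job())"
```

```text
the job is handed in; nothing more can be done
None
```

I pressed the snap tab, slid the lid clear of the filter bay and left it lying flat on the deck with its rear edge about 10 mm past the bay, then handed the job in at about 14 s of the 40; the hand-in gave no verdict.

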